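# Push the soap box through the gap to its blue tile

## Task

Push the green soap box along the counter with your fingertips, through the narrow gap between the round steel spice box and the wooden salt box, until it lies wholly on the blue tile on the other side. Only push it: do not lift or tip it. Leave everything else on the counter where it stands.

Things in the scene. Friction and masses are not known exactly. Their poses are not given: they have to be found in the camera images.
- soapbox_mid (a point): Centre, half-way up (13 mm above the counter), of the green closed soap box, a loose plastic block 64 mm wide (its x axis), 100 mm long (its y axis) and 26 mm high (z up), upright edges rounded at 5 mm, about 160 g (hidden variation), sliding flat on the counter. It starts on the terracotta mat, on one side of the gap, up to about 30 mm off the gap's centre line and turned by up to about 0.35 rad; its long axis lies roughly along the gap
- soapbox_c0 (a point): Corner of the soap box's underside (counter height) at its +x, +y: 32 mm and 50 mm from its centre
- soapbox_c1 (a point): Corner of the soap box's underside at its +x, -y
- soapbox_c2 (a point): Corner of the soap box's underside at its -x, -y
- soapbox_c3 (a point): Corner of the soap box's underside at its -x, +y
- gate: The two fixed obstacles as one frame, origin on the counter in the middle of the gap. The gap is 70 mm wide and is passed along the frame's y axis (in + or - direction, depending on where the tile is). At -x (nearer the robot): round steel spice box, 110 mm across (lid rim 113 mm), 45 mm high, centre at x = -90 mm. At +x: wooden salt box, 90 mm (x) by 100 mm (y), corners rounded at 10 mm, 46 mm high, centre at x = +80 mm. Neither can move
- tile: Blue tile let in flush with the counter, 100 mm (its x axis) by 140 mm (its y axis), origin at its centre on the counter. It lies 165 to 195 mm from the middle of the gap, within 5 mm of the gap's centre line, its long side along the gap within 0.06 rad; on either side of the gap, opposite to the soap box
- brush: Red-handled brush, 170 mm long (its x axis), 42 mm wide, 20 mm high, lying loose beyond the salt box; origin under its middle. Leave alone
- katori: Small steel bowl, 84 mm across, 38 mm high, loose beyond the salt box; origin at the centre of its underside. Leave alone
- tumbler: Copper tumbler, 60 mm across, 70 mm high, loose, beyond the salt box, between brush and bowl; origin at the centre of its underside. Leave alone
- mug: Blue plastic mug, 76 mm across without its handle, 70 mm high, loose, at the right near the robot; origin at the centre of its underside. Leave alone
- jar: Jar with yellow lid, 60 mm across, 70 mm high, loose, at the left near the robot; origin at the centre of its underside. Leave alone

How it is judged:
On the way:
1. the soap box is in the gap, between the spice box and the salt box (x of soapbox_mid in the frame of gate between -0.012 and 0.012 m and y of soapbox_mid in the frame of gate between -0.035 and 0.035 m and height (world z) of soapbox_mid below 0.021 m), for 0.1 s.
At the end, for the whole second after the job is handed in: All four corners of the soap box's underside are over the blue tile (2 mm grace), and the box lies flat on the counter (within 0.08 rad, centre under 18 mm high) (x of soapbox_c0 in the frame of tile between -0.052 and 0.052 m and y of soapbox_c0 in the frame of tile between -0.072 and 0.072 m and x of soapbox_c1 in the frame of tile between -0.052 and 0.052 m and y of soapbox_c1 in the frame of tile between -0.072 and 0.072 m and x of soapbox_c2 in the frame of tile between -0.052 and 0.052 m and y of soapbox_c2 in the frame of tile between -0.072 and 0.072 m and x of soapbox_c3 in the frame of tile between -0.052 and 0.052 m and y of soapbox_c3 in the frame of tile between -0.072 and 0.072 m and height (world z) of soapbox_mid below 0.018 m and angle between soapbox_mid's own z axis and vertical below 0.08 rad); the robot touches nothing.
It fails at once if the soap box is lifted (by more than 8 mm) or tipped (by more than 0.25 rad) (height (world z) of soapbox_mid above 0.021 m or angle between soapbox_mid's own z axis and vertical above 0.25 rad).
It fails at once if another thing on the counter is moved by more than 30 mm or tipped over (distance of any of brush, katori, tumbler, mug, jar from where it was at the start of the episode above 0.03 m or angle between any of katori, tumbler, mug, jar's own z axis and vertical above 0.5 rad).
It also fails if it takes over 72 s, if anything falls off the work surface, if the arm or the gripper's body presses on something with over 40 N, if the wrist force passes 120 N, or if a joint passes its speed limit or range.

## Robot

A 6-joint arm with a two-finger parallel gripper is mounted at the origin on the work surface. World frame = base frame: x ahead of the robot, y to its left, z up, the work surface at z = 0. Lengths are in m, angles in rad, forces in N, time in s.
With the tool pointing down it reaches from about 0.35 to 0.875 m from the base axis. Payload 4.2 kg.
Tool frame: the origin (TCP) lies midway between the tips of the shut fingers; the grasp point (between the pads) lies 19 mm behind it (hold_point_z is the distance from the TCP to the grasp point, in m); x points along the fingers, z is the direction in which the jaws open and shut, and the axes are right-handed (so a half turn about x gives the same grasp; the last joint's range is limited). The gripper opens to 87 mm and grips with 3 to 60 N. Pads are 19 mm wide; open, the fingers measure 117 mm over their backs; the gripper's body (75 mm by 190 mm) begins 51 mm behind the grasp point.
Start: joints at [1.477, 0.385, 0.008, 0, -1.194, -0.259], TCP at [0.216, 0.586, 0.223] pointing down, gripper open.
Joint ranges: [-3.14, 3.14], [-1.21, 2.06], [-1.07, 1.41], [-3.16, 2.05], [-2.99, -0.16], [-3.1, 3.1]. Speed limits (rad/s): [2.79, 2.79, 3.14, 3.14, 3.14, 3.14].

## Interface

Orientations are given as a rotation vector (axis times angle).
In Python, from workcell import get_state, grab_frame, calibration, sign_off, hold_point_z gives the robot as it stands. The module is installed in compiled form; this text tells all that it offers.
- The arm moves only by the tool send_rows, never from a script. Its argument "plan" is a list of rows, each a list of 7 numbers: the turn, a rotation vector about the tool's x, y, z in degrees, then the shift along the tool's x, y, z in m, then the closure in counts, from 0 (fully open) to 255 (shut). A call has 1 to 12 rows; each row shifts and turns the pose as measured when the row begins, along the tool's axes as they then stand; what a row does not reach is not made up. A row lasts 1/10 s, in which the tool goes at most 50 mm and 8.59 degrees, less where a joint would pass 70% of its speed; a pose out of reach is approached as far as the arm can. A call is refused whole if a number of a shift passes 0.05 or a number of a turn 8.59, either way. A call with a gripper value outside its range is refused whole. The fingers move at their own pace and stop on an object; the grip force is fixed at half the most. Time passes only in rows, so rows that do not move let the fingers close. It gives the time, the measured TCP pose, the force and the opening at its end, in the units of the state.
- get_state(): the state, without advancing time (a new reading comes with each control period).
- grab_frame(name): name is "scene" or "top" or "wrist"; returns the picture (400x640x3 uint8, red, green, blue); there is no depth.
- calibration(name): a dict with "fx", "fy", "cx", "cy" (pixels), "rvec" (rotation vector, rad) and "tvec" (3), from world to camera coordinates, as OpenCV has them. Camera axes: x right, y down, z forward; pixel columns grow to the right and rows downward; lengths in m; the calibration is good to about 2 mm. A picture is of the moment at which its call begins: read the wrist's pose just before it. calibration takes no time and is no camera call; for the wrist camera it gives the pose at the moment of the call.
- sign_off(): hands the job in, once; it reports no verdict.
The state is a dict: "clock": time; "joint_pos": joint angles; "dq": joint speeds; "joint_torque": joint torques, N m; "position": TCP position; "tcp_rot": TCP orientation; "ft_force": force on the tool from outside, world axes, zero at the start; "ft_torque": the same for the moment, N m; "opening": opening from 0.0 (shut) to 1.0 (fully open).
Only numpy, scipy, OpenCV 4.12 (cv2) and the standard library are available. Lean on these libraries where they do the work, as an engineer would, in place of code of your own. Each camera call takes 0.05 s, during which the arm holds its last target. There are 200 camera calls.

## Working session

There is one attempt and no reset: what is moved stays moved. The work goes in short steps, Python scripts to look and compute and a tool call to move; the robot and the scene stay as the last step left them, time stands still between calls to the robot, and variables do not carry over. Pictures are saved under pics/ and viewed, about 8 in all and at most 12, crops included, and the job is handed in when it is done.

Besides the shell and the picture viewer there is one more tool, called as name(argument=value, ...), one argument or row to a line, values as JSON. send_rows: Moves the arm, as the interface text tells. Its arguments: {"type":"object","properties":{"plan":{"type":"array"}},"required":["plan"]}

```bash
mkdir -p pics; python3 - <<'E'
from workcell import *
import cv2
s=get_state(); print(s, hold_point_z if not callable(hold_point_z) else hold_point_z())
for n in("top","scene"):
    f=grab_frame(n); cv2.imwrite(f"pics/{n}0.png",f[:,:,::-1]); print(n,calibration(n))
E
```

```text
{'clock': 0.0, 'joint_pos': array([ 1.47657548e+00,  3.85562604e-01,  6.61260425e-03, -5.12577738e-04,
       -1.19401732e+00, -2.58579431e-01]), 'dq': array([ 0.00096088,  0.00133772, -0.0006002 ,  0.00039471,  0.00015395,
        0.00244576]), 'joint_torque': array([ 1.71238271e-04, -3.90663493e+01,  1.87403315e+01,  4.21980724e+00,
        1.09418490e-02, -1.79092840e-04]), 'position': array([0.21573591, 0.58592919, 0.22144878]), 'tcp_rot': array([ 1.46239012,  1.01960389, -1.46554432]), 'ft_force': array([-0.35224721, -0.04415433, -0.2324943 ]), 'ft_torque': array([-0.01872163,  0.03575879, -0.00675635]), 'opening': 1.0025727943109586} 0.0187
top {'fx': 452.1660495824548, 'fy': 452.1660495824548, 'cx': 323.2909073016381, 'cy': 200.73883252786356, 'rvec': array([ 2.16605544, -2.11623505,  0.2007272 ]), 'tvec': array([-0.02565667,  0.54965887,  1.16513817])}
scene {'fx': 498.54917807977796, 'fy': 498.54917807977796, 'cx': 317.9310196677625, 'cy': 208.3364350490975, 'rvec': array([ 1.09507204,  2.55811645, -0.85408894]), 'tvec': array([ 0.37468844, -0.28121256,  1.72406525])}
```

View pics/top0.png

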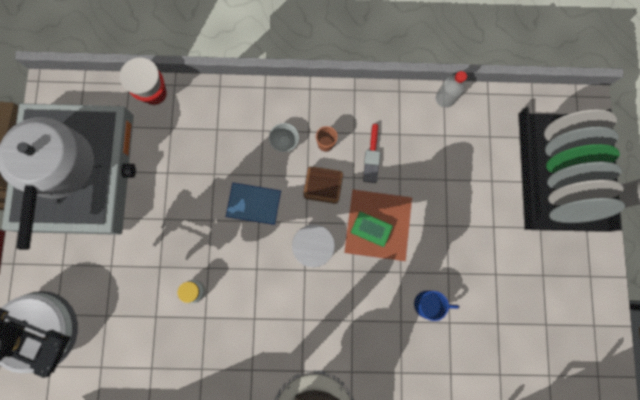

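The top view shows the green box on the terracotta mat at (372,229). The gap lies between the spice box (313,246) and the salt box (323,185), and the blue tile is at (253,203). The gripper is at lower left.

```bash
cat > h.py <<'E'
import cv2, numpy as np
from workcell import *
def ray(cal,uv,z):
    uv=np.atleast_2d(np.float64(uv)); R=cv2.Rodrigues(cal["rvec"])[0]; C=-R.T@cal["tvec"]
    d=np.c_[(uv[:,0]-cal["cx"])/cal["fx"],(uv[:,1]-cal["cy"])/cal["fy"],np.ones(len(uv))]@R
    return (C+d*((z-C[2])/d[:,2])[:,None])[:,:2]
def mask(f,lo,hi,roi=None):
    h=cv2.cvtColor(f,cv2.COLOR_RGB2HSV); m=cv2.inRange(h,np.array(lo),np.array(hi))
    if roi is not None:
        k=np.zeros_like(m); x0,y0,x1,y1=roi; k[y0:y1,x0:x1]=255; m&=k
    return m
def big(m):
    c=cv2.findContours(m,cv2.RETR_EXTERNAL,cv2.CHAIN_APPROX_NONE)[0]
    return max(c,key=cv2.contourArea)[:,0,:]
def rect(cal,c,z):
    p=ray(cal,c,z); r=cv2.minAreaRect((p*1000).astype(np.float32))
    (cx,cy),(w,h),a=r
    if w>h: w,h=h,w; a+=90   # a: direction of short side
    a=(a+90)%180-90
    return np.round([cx,cy,w,h,a],1)  # mm, short side angle from world x (deg)
E
python3 - <<'E'
from h import *
f=cv2.imread("pics/top0.png")[:,:,::-1].copy(); cal=calibration("top")
h=cv2.cvtColor(f,cv2.COLOR_RGB2HSV)
for u,v in((372,229),(375,215),(253,203),(235,205),(323,185),(340,185),(323,170),(313,246),(300,230),(380,200)): print((u,v),h[v,u])
g=big(mask(f,(45,90,50),(80,255,255),(330,190,420,270))); print("green",rect(cal,g,.026))
b=big(mask(f,(98,70,40),(125,255,255),(200,170,300,240))); print("tile",rect(cal,b,0))
w=big(mask(f,(0,90,20),(20,255,140),(295,155,348,215))); print("salt",rect(cal,w,.046),cv2.boundingRect(w))
R=f[140:290,200:430]; cv2.imwrite("pics/top_crop.png",cv2.resize(R[:,:,::-1],None,fx=3.4,fy=3.4,interpolation=cv2.INTER_CUBIC))
E
```

```text
(372, 229) [ 73  90 108]
(375, 215) [  9 137  97]
(253, 203) [104 109  94]
(235, 205) [104 108 120]
(323, 185) [ 11 124  78]
(340, 185) [14 96 82]
(323, 170) [ 11 126  85]
(313, 246) [ 90   2 169]
(300, 230) [150   2 158]
(380, 200) [  8 131  97]
green [ 480.2 -145.1   63.9   98.2  -22.1]
tile [546.1 181.6  97.  136.   -7.8]
salt [594.8 -10.1  88.5  95.   -9.1] (304, 167, 39, 36)
```

View pics/top_crop.png

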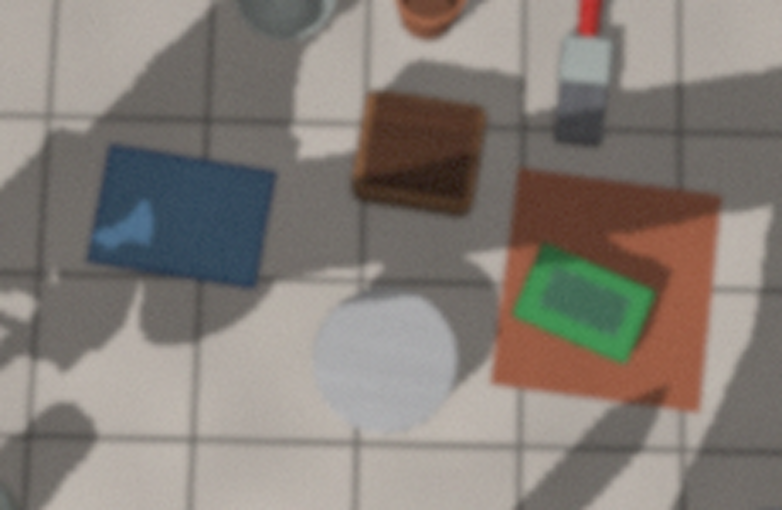

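The crop confirms the layout: green box at about (372,229), turned about -14° to the gap, tile at (253,203), and the spice lid near (313,246) with radius about 21. Next I'll locate the spice lid and work out the tool axes.

```bash
cat >> h.py <<'E'
def wr(p): return (p+180)%360-180
def togo(x,y,z,jaw):
    """shift in current tool axes, turn about tool x (deg) so that jaw axis (tool z) has world angle jaw (mod 180)"""
    s=get_state(); R=cv2.Rodrigues(s["tcp_rot"])[0]; d=R.T@(np.array([x,y,z])/1000-s["position"])
    a=np.degrees(np.arctan2(R[1,2],R[0,2])); t=(jaw-a+90)%180-90   # + = ccw from above = - about tool x (x down)
    tilt=R.T@np.cross(R[:,0],[0,0,-1])*57.3
    print("t",round(s["clock"],2),"pos",np.round(s["position"]*1000,1),"jaw",round(a,1),"F",np.round(s["ft_force"],1),"op",round(s["opening"],2),"tilt fix",np.round(tilt,2))
    print("shift mm",np.round(d*1000,1),"turn about tool x deg",round(-t,1),"j6",round(s["joint_pos"][5],2)); return R
E
python3 - <<'E'
from h import *
f=cv2.imread("pics/top0.png")[:,:,::-1].copy(); cal=calibration("top")
m=mask(f,(0,0,130),(180,10,255),(285,215,345,275)); m=cv2.morphologyEx(m,cv2.MORPH_OPEN,np.ones((5,5)))
c=big(m); (x,y),r=cv2.minEnclosingCircle(c); print(x,y,r,cv2.contourArea(c),np.pi*r*r); print("spice",ray(cal,(x,y),.045), ray(cal,(313.5,246.5),.045))
print(np.round(togo(455,-205,100,-22),2))
E
```

```text
312.767578125 245.21249389648438 21.71108627319336 1341.5 1480.8565100295925
spice [[0.4306977  0.01230489]] [[0.42735521 0.01028777]]
t 0.1 pos [215.8 586.  221.6] jaw -110.2 F [-0.   0.3 -0.4] op 1.0 tilt fix [ 0.    0.11 -0.01]
shift mm [122.9 497.9 659.3] turn about tool x deg -88.2 j6 -0.26
[[-0.    0.94 -0.35]
 [-0.   -0.35 -0.94]
 [-1.    0.    0.  ]]
```

send_rows(
  plan=[
    [5,0,0,0,0.048,0.006,130],
    [5,0,0,0,0.048,0.006,130],
    [5,0,0,0,0.048,0.006,130],
    [5,0,0,0,0.048,0.006,130],
    [5,0,0,0,0.048,0.006,130],
    [5,0,0,0,0.048,0.006,130],
    [5,0,0,0,0.048,0.006,130],
    [5,0,0,0,0.048,0.006,130],
    [5,0,0,0,0.048,0.006,130],
    [5,0,0,0,0.048,0.006,130],
    [5,0,0,0,0.048,0.006,130],
    [0,0,0,0,0,0,130],
  ],
)

```text
clock: 1.3
position: [0.5291, 0.1641, 0.215]
tcp_rot: [2.089, 0.224, -2.11]
ft_force: [0.1, -0.8, 0.8]
opening: 0.491
```

```bash
python3 - <<'E'
from h import *
togo(455,-205,100,-22)
cal=calibration("wrist"); f=grab_frame("wrist"); cv2.imwrite("pics/w1.png",f[:,:,::-1]); print(cal, ray(cal,[(320,200),(0,0),(639,0),(0,399),(639,399)],0))
E
```

```text
t 1.3 pos [529.1 164.1 215. ] jaw -167.3 F [ 0.1 -0.8  0.8] op 0.49 tilt fix [ 0.    0.64 -0.49]
shift mm [119.6 342.6 152.4] turn about tool x deg 34.7 j6 -0.38
{'fx': 344.0265953252503, 'fy': 344.0265953252503, 'cx': 322.40912364921513, 'cy': 206.3483716168884, 'rvec': array([-0.33891659,  3.06041029,  0.38064267]), 'tvec': array([ 0.54911944, -0.07074125,  0.37920288])} [[ 0.52424648  0.18391699]
 [ 0.87272378  0.05630898]
 [ 0.25919081 -0.08447486]
 [ 0.87389586  0.53535456]
 [ 0.04687002  0.35826369]]
```

View pics/w1.png

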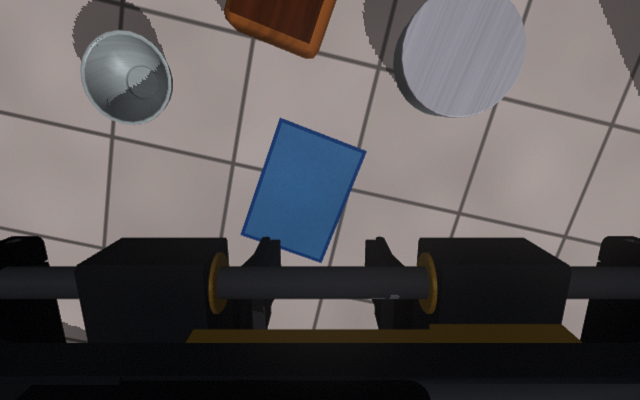

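The wrist view is sharp. Tile corners are at (281,119), (366,152), (321,262) and (242,234); the spice lid and the salt corner are at the top. I'll measure the tile, then turn the tool half round so the camera looks along the push.

```bash
python3 - <<'E'
from h import *
f=cv2.imread("pics/w1.png")[:,:,::-1].copy(); cal=calibration("wrist")
b=big(mask(f,(95,120,60),(125,255,255),(200,100,400,300))); print("tile w",rect(cal,b,0))
print("corners",ray(cal,[(281,119),(366,152),(321,262),(242,234)],0).round(4))
E
```

```text
tile w [546.4 183.5  99.9 139.7  -7.7]
corners [[0.5844 0.1087]
 [0.4872 0.1224]
 [0.5065 0.2592]
 [0.6033 0.2452]]
```

send_rows(
  plan=[
    [-8.5,0,0,0,0,0,130],
    [-8.5,0,0,0,0,0,130],
    [-8.5,0,0,0,0,0,130],
    [-8.5,0,0,0,0,0,130],
    [-8.5,0,0,0,0,0,130],
    [-8.5,0,0,0,0,0,130],
    [-8.5,0,0,0,0,0,130],
    [-8.5,0,0,0,0,0,130],
    [-8.5,0,0,0,0,0,130],
    [-8.5,0,0,0,0,0,130],
    [-8.5,0,0,0,0,0,130],
    [-8.5,0,0,0,0,0,130],
  ],
)

```text
clock: 2.55
position: [0.5253, 0.1791, 0.2104]
tcp_rot: [0.851, 1.4, -0.877]
ft_force: [-0.6, 0.7, 0.5]
opening: 0.489
```

```bash
python3 - <<'E'
from h import *
togo(450,-220,200,-22)
E
```

```text
t 2.55 pos [525.3 179.1 210.4] jaw -63.6 F [-0.6  0.7  0.5] op 0.49 tilt fix [0.   0.17 1.  ]
shift mm [  15.7 -244.8  323.9] turn about tool x deg -41.6 j6 1.41
```

send_rows(
  plan=[
    [0,0,0,0.001,-0.028,0.037,130],
    [0,0,0,0.001,-0.028,0.037,130],
    [0,0,0,0.001,-0.028,0.037,130],
    [0,0,0,0.001,-0.028,0.037,130],
    [0,0,0,0.001,-0.028,0.037,130],
    [0,0,0,0.001,-0.028,0.037,130],
    [0,0,0,0.001,-0.028,0.037,130],
    [0,0,0,0,-0.028,0.037,130],
    [0,0,0,0,-0.02,0.028,130],
    [-8.4,0,0,0,0,0,130],
    [-8.4,0,0,0,0,0,130],
    [-8.4,0,0,0,0,0,130],
  ],
)

```text
clock: 3.75
position: [0.458, -0.2209, 0.205]
tcp_rot: [0.479, 1.526, -0.499]
ft_force: [-0.1, -0.1, 0.3]
opening: 0.489
```

send_rows(
  plan=[
    [-8.4,0,0,0,0,0,130],
    [-8.0,0,0,0,0,0,130],
    [0,0,0,0,0,0,130],
    [0,0,0,0,0,0,130],
  ],
)

```text
clock: 4.15
position: [0.4599, -0.2174, 0.2038]
tcp_rot: [0.247, 1.57, -0.263]
ft_force: [-0.8, -0.6, 0.3]
opening: 0.489
```

```bash
python3 - <<'E'
from h import *
togo(450,-220,100,-22)
cal=calibration("wrist"); f=grab_frame("wrist"); cv2.imwrite("pics/w2.png",f[:,:,::-1])
np.save("w2cal.npy",cal,allow_pickle=True)
g=big(mask(f,(45,90,50),(85,255,255))); print("green",rect(cal,g,.026))
E
```

```text
t 4.15 pos [ 459.9 -217.4  203.8] jaw -18.6 F [-0.8 -0.6  0.3] op 0.49 tilt fix [ 0.   -0.73  0.73]
shift mm [103.9  -4.4  -7.3] turn about tool x deg 3.4 j6 2.93
green [ 481.2 -145.5   62.8   98.2  -22.4]
```

View pics/w2.png

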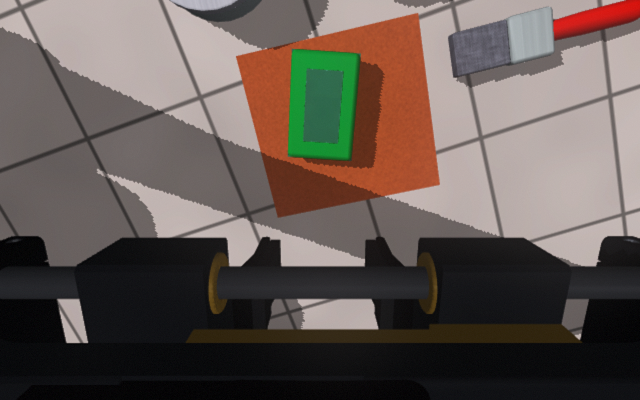

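The wrist view shows the green box ahead, with corners near (293,50), (359,54), (352,160) and (289,156), and agrees with the top view. Next is a short hop forward to measure the gate up close.

send_rows(
  plan=[
    [0,-0.7,0.7,0,0.046,0,130],
    [0,0,0,0,0.046,0,130],
    [0,0,0,0,0.046,0,130],
    [0,0,0,0,0,0,130],
    [0,0,0,0,0,0,130],
  ],
)

```text
clock: 4.7
position: [0.5067, -0.0814, 0.203]
tcp_rot: [0.263, 1.554, -0.262]
ft_force: [-0.5, 0.4, 0.2]
opening: 0.49
```

```bash
python3 - <<'E'
from h import *
togo(452,-215,100,-22)
cal=calibration("wrist"); f=grab_frame("wrist"); cv2.imwrite("pics/w3.png",f[:,:,::-1]); np.save("w3cal.npy",cal,allow_pickle=True)
E
```

```text
t 4.7 pos [506.7 -81.4 203. ] jaw -19.2 F [-0.5  0.4  0.2] op 0.49 tilt fix [ 0.    0.05 -0.02]
shift mm [ 102.9 -144.2   -7.8] turn about tool x deg 2.8 j6 2.65
```

View pics/w3.png

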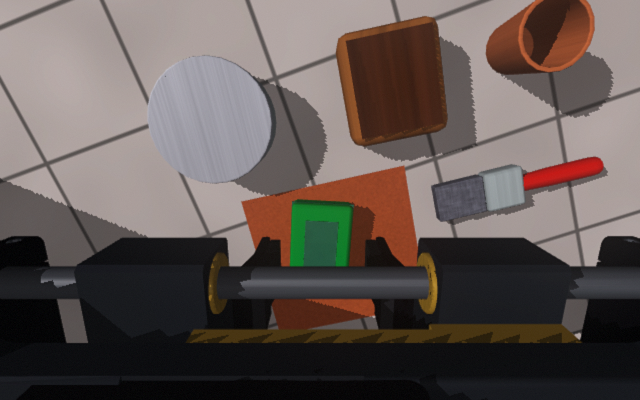

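The spice lid is around (211,119). The salt box top spans about (345,20) to (445,145), with its lit inner side visible on the left.

```bash
python3 - <<'E'
from h import *
f=cv2.imread("pics/w3.png")[:,:,::-1].copy(); cal=np.load("w3cal.npy",allow_pickle=True).item()
h=cv2.cvtColor(f,cv2.COLOR_RGB2HSV)
print(*[tuple(map(int,h[95,u])) for u in range(340,366,2)])
m=mask(f,(105,8,100),(140,60,255),(140,45,285,195)); m=cv2.morphologyEx(m,cv2.MORPH_OPEN,np.ones((5,5)))
c=big(m); P=ray(cal,c,.045).astype(np.float32)*1000
(x,y),r=cv2.minEnclosingCircle(P); e=cv2.fitEllipse(P); print("spice",x,y,r,e, h[110,210],h[110,130])
w=mask(f,(0,100,20),(20,255,255),(330,10,455,150))
c=big(w); print("salt all",rect(cal,c,.046),cv2.boundingRect(c))
w2=mask(f,(0,100,20),(20,255,115),(330,10,455,150)); w2=cv2.morphologyEx(w2,cv2.MORPH_OPEN,np.ones((5,5))); c=big(w2); print("salt dark",rect(cal,c,.046),cv2.boundingRect(c))
E
```

```text
(4, 21, 168) (5, 21, 160) (11, 172, 98) (12, 172, 123) (12, 174, 135) (12, 177, 138) (12, 180, 142) (12, 176, 136) (8, 153, 65) (8, 144, 62) (9, 149, 60) (9, 146, 61) (8, 160, 62)
spice 430.6519775390625 12.355417251586914 55.97314453125 ((430.55682373046875, 12.35739517211914), (110.68046569824219, 110.77381134033203), 53.25381851196289) [126  16 163] [  6  22 176]
salt all [595.8 -10.9  88.5  96.3  -7.8] (336, 16, 112, 130)
salt dark [600.7 -11.6  78.6  96.1  -7.9] (346, 21, 101, 125)
```

```bash
python3 - <<'E'
from h import *
cal=np.load("w3cal.npy",allow_pickle=True).item(); a=np.radians(-7.8); ex=np.array([np.cos(a),np.sin(a)])
R=cv2.Rodrigues(cal["rvec"])[0]; print("cam",-R.T@cal["tvec"])
f=cv2.imread("pics/w3.png")[:,:,::-1].copy(); h=cv2.cvtColor(f,cv2.COLOR_RGB2HSV)
for v in (60,80,100,120):
    us=[u for u in range(330,460) if h[v,u,1]>100 and h[v,u,0]<20]; us=[us[0],us[-1]]
    print(v,us,[(z,(ray(cal,[(u,v) for u in us],z)@ex*1000).round(1)) for z in(0,.04,.046)])
    us=[u for u in range(150,300) if 105<h[v,u,0]<140 and 8<h[v,u,1]<60]
c=ray(cal,[(320,95)],0)
cv2.imwrite("pics/w3c.png",cv2.resize(f[10:200,130:470,::-1],None,fx=2.3,fy=2.3,interpolation=cv2.INTER_CUBIC))
E
```

```text
cam [ 0.52886393 -0.01657602  0.36594433]
60 [337, 440] [(0, array([551.1, 651. ])), (0.04, array([548.3, 637.3])), (0.046, array([547.9, 635.3]))]
80 [341, 443] [(0, array([551.5, 651.8])), (0.04, array([548.7, 638.1])), (0.046, array([548.3, 636. ]))]
100 [344, 445] [(0, array([551. , 651.7])), (0.04, array([548.3, 638. ])), (0.046, array([547.9, 635.9]))]
120 [348, 446] [(0, array([551.4, 650.6])), (0.04, array([548.7, 637. ])), (0.046, array([548.3, 634.9]))]
```

View pics/w3c.png

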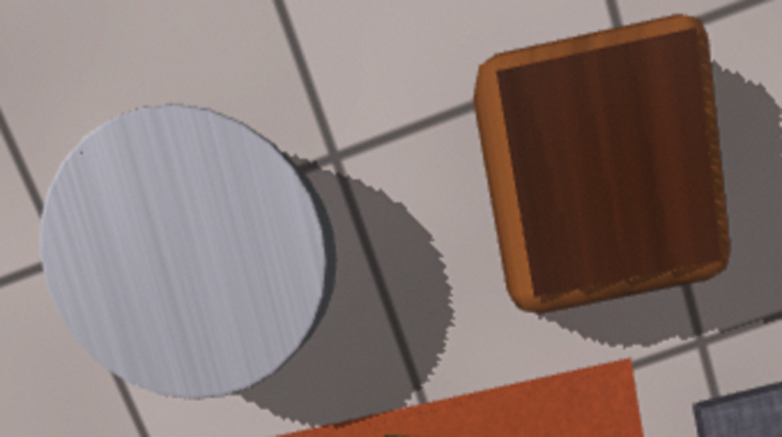

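Gate frame: origin about (519.8, 0.3) mm, y axis turned -7.8° from world y. In that frame the box sits at x = -18.6 mm and turned -14.6°. I'll first press its near long side with both fingertips to centre and align it, so the tool turns a quarter.

send_rows(
  plan=[
    [8.5,0,0,0,0,0,130],
    [8.5,0,0,0,0,0,130],
    [8.5,0,0,0,0,0,130],
    [8.5,0,0,0,0,0,130],
    [8.5,0,0,0,0,0,130],
    [8.5,0,0,0,0,0,130],
    [8.5,0,0,0,0,0,130],
    [8.5,0,0,0,0,0,130],
    [8.5,0,0,0,0,0,130],
    [8.5,0,0,0,0,0,130],
    [8.5,0,0,0,0,0,130],
    [0,0,0,0,0,0,130],
  ],
)

```text
clock: 5.95
position: [0.5013, -0.0953, 0.2026]
tcp_rot: [1.513, 0.978, -1.516]
ft_force: [-0.0, 0.3, -0.6]
opening: 0.486
```

```bash
python3 - <<'E'
from h import *
togo(426,-123,60,67.6)
E
```

```text
t 5.95 pos [501.3 -95.3 202.6] jaw -114.3 F [-0.   0.3 -0.6] op 0.49 tilt fix [0.   0.06 0.07]
shift mm [142.7 -57.1  56.1] turn about tool x deg -1.9 j6 1.02
```

send_rows(
  plan=[
    [-1.9,0,0,0,-0.029,0.027,130],
    [0,0,0,0,-0.028,0.027,130],
    [0,0,0,0.046,0,0,130],
    [0,0,0,0.046,0,0,130],
    [0,0,0,0.046,0,0,130],
    [0,0,0,0.0,0,0,130],
    [0,0,0,0,0,0,130],
  ],
)

```text
clock: 6.65
position: [0.4273, -0.1286, 0.0655]
tcp_rot: [1.487, 0.998, -1.475]
ft_force: [1.2, -0.1, 0.3]
opening: 0.494
```

```bash
python3 - <<'E'
from h import *
togo(426,-123,11,67.6)
cal=calibration("wrist"); f=grab_frame("wrist"); cv2.imwrite("pics/w4.png",f[:,:,::-1])
g=big(mask(f,(45,90,50),(85,255,255))); print("green",rect(cal,g,.026),cv2.boundingRect(g))
t=grab_frame("top"); cal=calibration("top"); g=big(mask(t,(45,90,50),(80,255,255),(330,190,420,270))); print("green top",rect(cal,g,.026))
E
```

```text
t 6.65 pos [ 427.3 -128.6   65.5] jaw -111.7 F [ 1.2 -0.1  0.3] op 0.49 tilt fix [ 0.   -0.11 -0.56]
shift mm [54.5 -3.8 -4.6] turn about tool x deg 0.7 j6 1.11
green [ 481.4 -145.7   62.4   97.6  -22.4] (228, 81, 174, 112)
green top [ 517.2 -127.3   16.4   43.6    1.4]
```

View pics/w4.png

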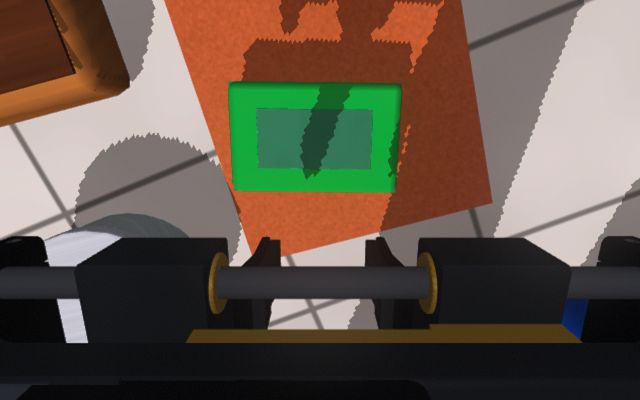

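The box lies squarely ahead of the fingers: its corners are (229,82), (401,84), (395,191) and (233,190). Now I'll lower and close up to it.

send_rows(
  plan=[
    [0.7,0,-0.5,0.028,-0.002,-0.002,130],
    [0,0,0,0.022,-0.001,-0.002,130],
    [0,0,0,0.003,0,0,130],
    [0,0,0,0,0.006,0,130],
    [0,0,0,0,0.006,0,130],
    [0,0,0,0,0,0,130],
  ],
)

```text
clock: 7.35
position: [0.4496, -0.1281, 0.0242]
tcp_rot: [1.509, 0.985, -1.461]
ft_force: [-1.1, 0.2, -0.4]
opening: 0.489
```

```bash
cat >> h.py <<'E'
G=np.array([519.8,.3]); GA=-7.8
def gate(p):
    a=np.radians(GA); return np.round([(np.array(p)-G)@[np.cos(a),np.sin(a)],(np.array(p)-G)@[-np.sin(a),np.cos(a)]],1)
def look(name=None,view="wrist"):
    cal=calibration(view); f=grab_frame(view)
    if name: cv2.imwrite(f"pics/{name}.png",f[:,:,::-1])
    g=big(mask(f,(45,90,50),(85,255,255))); r=rect(cal,g,.026); print("box",r,"bb",cv2.boundingRect(g),"gate xy",gate(r[:2]),"rel ang",round(r[4]-GA,1)); return r
E
python3 - <<'E'
from h import *
togo(458.3,-145,11,82.2); look()
E
```

```text
t 7.35 pos [ 449.6 -128.1   24.2] jaw -112.2 F [-1.1  0.2 -0.4] op 0.49 tilt fix [ 0.   -0.8  -1.54]
shift mm [13.4 14.1 12.5] turn about tool x deg -14.4 j6 1.11
box [ 488.3 -147.8   62.    97.2  -22.3] bb (224, 104, 212, 131) gate xy [ -11.1 -151. ] rel ang -14.5
```

send_rows(
  plan=[
    [0,0,0,0,-0.004,0,130],
    [0,-0.8,-1.5,0.006,0,0,130],
    [0,0,0,0.005,0,0,130],
    [0,0,0,0.002,0,0,130],
    [0,0,0,0,0,0,130],
  ],
)

```text
clock: 7.9
position: [0.4467, -0.1264, 0.0113]
tcp_rot: [1.489, 0.999, -1.487]
ft_force: [0.2, -0.3, -0.3]
opening: 0.491
```

```bash
python3 - <<'E'
from h import *
togo(458.2,-145.2,11,82.2); look()
E
```

```text
t 7.9 pos [ 446.7 -126.4   11.3] jaw -112.2 F [ 0.2 -0.3 -0.3] op 0.49 tilt fix [ 0.   -0.01 -0.09]
shift mm [ 0.3 17.7 13.1] turn about tool x deg -14.4 j6 1.11
box [ 488.4 -147.8   62.1   97.   -22.2] bb (214, 94, 234, 144) gate xy [ -11. -151.] rel ang -14.4
```

send_rows(
  plan=[
    [0,0,0,0,0,0.004,130],
    [-1.4,0,0,0,0.0016,0.001,130],
    [-1.4,0,0,0,0.0016,0.001,130],
    [-1.4,0,0,0,0.0016,0.001,130],
    [-1.4,0,0,0,0.0016,0.001,130],
    [-1.4,0,0,0,0.0016,0.001,130],
    [-1.4,0,0,0,0.0016,0.001,130],
    [-1.4,0,0,0,0.0016,0.001,130],
    [-1.4,0,0,0,0.0016,0.001,130],
    [-1.4,0,0,0,0.0016,0.001,130],
    [-1.4,0,0,0,0.0016,0.001,130],
    [0,0,0,0,0,0,130],
  ],
)

```text
clock: 9.15
position: [0.4534, -0.1462, 0.0111]
tcp_rot: [1.296, 1.153, -1.307]
ft_force: [-1.3, -0.7, -1.1]
opening: 0.493
```

```bash
python3 - <<'E'
from h import *
togo(458.2,-145.2,11,82.2); look()
E
```

```text
t 9.15 pos [ 453.4 -146.2   11.1] jaw -97.1 F [-1.3 -0.7 -1.1] op 0.49 tilt fix [0.   0.05 0.47]
shift mm [ 0.1  4.6 -1.6] turn about tool x deg 0.7 j6 1.42
box [ 497.1 -150.9   62.6   97.    -8.3] bb (204, 98, 234, 147) gate xy [  -2.  -152.9] rel ang -0.5
```

send_rows(
  plan=[
    [0.5,0,0.4,0,0.0015,0,130],
    [0,0,0,0,0.0015,0,130],
    [0,0,0,0,0.0012,0,130],
    [0,0,0,0,0,0,130],
  ],
)

```text
clock: 9.6
position: [0.4569, -0.1467, 0.0109]
tcp_rot: [1.306, 1.144, -1.31]
ft_force: [-0.4, -0.8, -0.0]
opening: 0.494
```

```bash
python3 - <<'E'
from h import *
togo(458.2,-145.2,11,82.2); look()
E
```

```text
t 9.6 pos [ 456.9 -146.7   10.9] jaw -97.7 F [-0.4 -0.8 -0. ] op 0.49 tilt fix [0.   0.06 0.14]
shift mm [-0.1  1.1 -1.6] turn about tool x deg 0.1 j6 1.41
box [ 500.  -151.2   62.2   97.    -7.7] bb (201, 102, 234, 143) gate xy [   0.9 -152.8] rel ang 0.1
```

The box is now at gate x = 0.9 mm and turned 0.1°. Next I'll lift clear and go behind it. The half turn with the camera ahead would hit joint 6's limit, so the camera will face backward.

send_rows(
  plan=[
    [0,0,0,0,-0.02,0,130],
    [0,0,0,-0.045,0,0,130],
    [0,0,0,-0.045,0,0,130],
    [0,0,0,-0.02,0.03,0.035,130],
    [0,0,0,0,0.032,0.035,130],
    [8.5,0,0,0,0,0,130],
    [8.5,0,0,0,0,0,130],
    [8.5,0,0,0,0,0,130],
    [8.5,0,0,0,0,0,130],
    [8.5,0,0,0,0,0,130],
    [8.5,0,0,0,0,0,130],
    [8.5,0,0,0,0,0,130],
  ],
)

```text
clock: 10.85
position: [0.5007, -0.2255, 0.1285]
tcp_rot: [2.022, 0.385, -1.982]
ft_force: [0.4, 0.4, 0.2]
opening: 0.489
```

send_rows(
  plan=[
    [8.5,0,0,0,0,0,130],
    [8.5,0,0,0,0,0,130],
    [8.5,0,0,0,0,0,130],
    [4,0,0,0,0,0,130],
    [0,0,0,0,0,0,130],
  ],
)

```text
clock: 11.35
position: [0.5044, -0.2257, 0.1293]
tcp_rot: [-2.188, 0.15, 2.123]
ft_force: [-0.0, 0.1, -0.6]
opening: 0.489
```

```bash
python3 - <<'E'
from h import *
togo(490,-222,11,-7.8)
f=grab_frame("scene"); cv2.imwrite("pics/s1.png",f[:,:,::-1])
E
```

```text
t 11.35 pos [ 504.4 -225.7  129.3] jaw 172.4 F [-0.   0.1 -0.6] op 0.49 tilt fix [ 0.   -1.75 -0.26]
shift mm [117.8  -2.3  18.3] turn about tool x deg 0.2 j6 -0.01
```

View pics/s1.png

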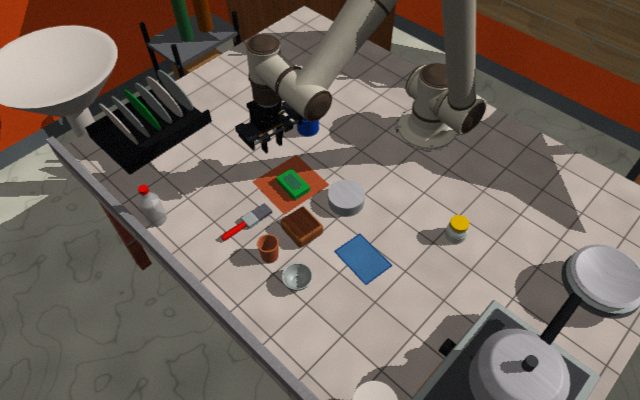

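The scene camera sees the box at (293,184), the gap and the tile at (363,258) without obstruction, so I'll use it for tracking. Lowering behind the box.

send_rows(
  plan=[
    [0,-1.7,-0.3,0,-0.002,0.018,130],
    [0,0,0,0.04,0,0,130],
    [0,0,0,0.04,0,0,130],
    [0,0,0,0.025,0,0,130],
    [0,0,0,0.005,0,0,130],
    [0,0,0,0,0,0,130],
  ],
)

```text
clock: 12.0
position: [0.485, -0.2207, 0.0184]
tcp_rot: [-2.158, 0.133, 2.155]
ft_force: [-0.7, -0.8, 0.7]
opening: 0.496
```

```bash
python3 - <<'E'
from h import *
togo(490,-222,11,-7.8); print("tcp gate",gate(get_state()["position"][:2]*1000)); look(view="scene"); 
E
```

```text
t 12.0 pos [ 485.  -220.7   18.4] jaw 172.9 F [-0.7 -0.8  0.7] op 0.5 tilt fix [ 0.   -0.07  0.07]
shift mm [ 7.5  0.6 -5.1] turn about tool x deg 0.7 j6 0.0
tcp gate [  -4.5 -223.7]
box [ 506.9 -140.8   68.1  109.2   -7.4] bb (276, 169, 34, 31) gate xy [   6.4 -141.5] rel ang 0.4
```

send_rows(
  plan=[
    [0.7,0,0,0.004,0,-0.005,130],
    [0,0,0,0.003,0,0,130],
    [0,0,0,0,0,0,130],
  ],
)

```text
clock: 12.35
position: [0.4932, -0.2218, 0.0151]
tcp_rot: [-2.161, 0.147, 2.14]
ft_force: [0.8, -0.3, 0.1]
opening: 0.493
```

send_rows(
  plan=[
    [0,0,0,0,-0.004,0,130],
    [0,0,0,0,-0.004,0,130],
    [0,0,0,0,-0.004,0,130],
    [0,0,0,0,-0.004,0,130],
    [0,0,0,0,-0.004,0,130],
    [0,0,0,0,-0.004,0,130],
    [0,0,0,0,0,0,130],
  ],
)

```text
clock: 13.05
position: [0.4974, -0.196, 0.0166]
tcp_rot: [-2.164, 0.146, 2.139]
ft_force: [-1.2, -0.0, -0.6]
opening: 0.49
```

```bash
python3 - <<'E'
from h import *
togo(490,-222,11,-7.8); print("tcp gate",gate(get_state()["position"][:2]*1000)); look(view="scene"); 
E
```

```text
t 13.05 pos [ 497.4 -196.    16.6] jaw 172.2 F [-1.2 -0.  -0.6] op 0.49 tilt fix [ 0.   -0.67  0.04]
shift mm [ 5.5 26.7  3.9] turn about tool x deg 0.0 j6 -0.06
tcp gate [   4.4 -197.6]
box [ 509.5 -125.2   68.6  109.4   -8.4] bb (279, 172, 34, 31) gate xy [   6.8 -125.7] rel ang -0.6
```

send_rows(
  plan=[
    [0,0,0,0,0.005,0,200],
    [0,-0.7,0,0.005,0,0.003,200],
    [0,0,0,0,0,0,200],
    [0,0,0,0,0,0,200],
    [0,0,0,0,0,0,200],
  ],
)

```text
clock: 13.6
position: [0.4934, -0.2014, 0.0109]
tcp_rot: [-2.148, 0.146, 2.152]
ft_force: [0.6, -0.0, 0.0]
opening: 0.23
```

```bash
python3 - <<'E'
from h import *
togo(490,-222,11,-7.8); print("tcp gate",gate(get_state()["position"][:2]*1000)); look(view="scene"); 
E
```

```text
t 13.6 pos [ 493.4 -201.4   10.9] jaw 172.2 F [ 0.6 -0.   0. ] op 0.23 tilt fix [0.   0.11 0.05]
shift mm [-0.1 20.9  0.6] turn about tool x deg -0.0 j6 -0.05
tcp gate [   1.2 -203.4]
box [ 509.1 -125.7   68.6  110.8   -9. ] bb (279, 172, 34, 31) gate xy [   6.5 -126.3] rel ang -1.2
```

send_rows(
  plan=[
    [0,0,0,0,-0.004,0,200],
    [0,0,0,0,-0.004,0,200],
    [0,0,0,0,-0.004,0,200],
    [0,0,0,0,-0.004,0,200],
    [0,0,0,0,-0.004,0,200],
    [0,0,0,0,-0.004,0,200],
    [0,0,0,0,-0.003,0,200],
    [0,0,0,0,0,0,200],
    [0,0,0,0,0.01,0,200],
    [0,0,0,-0.05,0,0,200],
    [0,0,0,-0.05,0,0,200],
    [0,0,0,-0.03,-0.04,0,200],
  ],
)

```text
clock: 14.85
position: [0.4979, -0.1459, 0.1377]
tcp_rot: [-2.126, 0.152, 2.168]
ft_force: [0.4, 0.2, -0.2]
opening: 0.217
```

send_rows(
  plan=[
    [0,0,0,0,-0.05,0,200],
    [0,0,0,0,-0.05,0,200],
    [0,0,0,0,-0.05,0,200],
    [0,0,0,0,-0.05,0,200],
    [0,0,0,0,-0.04,0,200],
    [0,0,0,0,0,0,200],
    [0,0,0,0,0,0,200],
  ],
)

```text
clock: 15.55
position: [0.5388, 0.0977, 0.1468]
tcp_rot: [-2.143, 0.148, 2.144]
ft_force: [-1.1, 0.1, -0.2]
opening: 0.218
```

```bash
python3 - <<'E'
from h import *
togo(490,-222,120,-7.8); print("tcp gate",gate(get_state()["position"][:2]*1000)); look("w5"); look(view="top")
E
```

```text
t 15.55 pos [538.8  97.7 146.8] jaw 171.7 F [-1.1  0.1 -0.2] op 0.22 tilt fix [0.   0.06 0.36]
shift mm [ 24.7 323.6   2.4] turn about tool x deg -0.5 j6 -0.61
tcp gate [ 5.6 99.1]Traceback (most recent call last):
  File "<stdin>", line 2, in <module>
  File "h.py", line 35, in look
    g=big(mask(f,(45,90,50),(85,255,255))); r=rect(cal,g,.026); print("box",r,"bb",cv2.boundingRect(g),"gate xy",gate(r[:2]),"rel ang",round(r[4]-GA,1)); return r
  File "h.py", line 14, in big
    return max(c,key=cv2.contourArea)[:,0,:]
           ~~~^^^^^^^^^^^^^^^^^^^^^^^
ValueError: max() iterable argument is empty
```

View pics/w5.png

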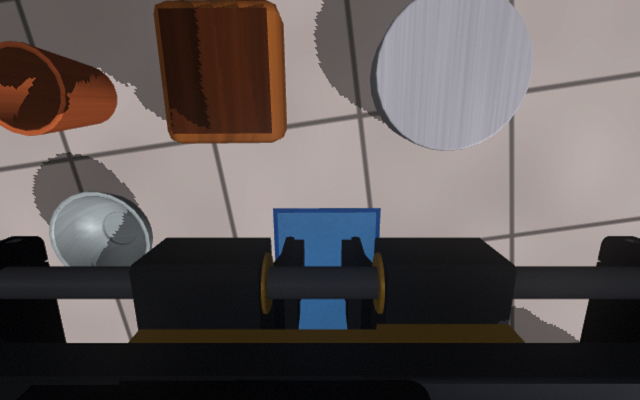

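I went too far forward: the view shows the tile, salt box (215,70) and spice lid (453,70), but not the box. Moving back about 110 mm and measuring the box and gate together.

send_rows(
  plan=[
    [0,0,0.4,-0.02,0.045,0,200],
    [0,0,0,-0.02,0.045,0,200],
    [0,0,0,0,0.02,0,200],
    [0,0,0,0,0,0,200],
    [0,0,0,0,0,0,200],
  ],
)

```text
clock: 16.1
position: [0.5211, -0.021, 0.1876]
tcp_rot: [-2.141, 0.165, 2.146]
ft_force: [-0.2, 0.0, -0.6]
opening: 0.213
```

```bash
python3 - <<'E'
from h import *
togo(490,-222,120,-7.8); print("tcp gate",gate(get_state()["position"][:2]*1000)); look("w6")
cal=calibration("wrist"); f=cv2.imread("pics/w6.png")[:,:,::-1].copy(); h=cv2.cvtColor(f,cv2.COLOR_RGB2HSV)
u=ray(cal,[(320,200)],0); print(u)
m=mask(f,(105,8,100),(140,60,255),(330,60,640,236)); m=cv2.morphologyEx(m,cv2.MORPH_OPEN,np.ones((7,7))); c=big(m); print("spice bb",cv2.boundingRect(c)); P=(ray(cal,c,.045)*1000).astype(np.float32); (x,y),r=cv2.minEnclosingCircle(P); print("spice",x,y,r,gate((x,y)))
for v in (130,150,170,190):
    us=[q for q in range(120,330) if h[v,q,1]>100 and h[v,q,0]<20]
    if us: print(v,us[0],us[-1],gate(ray(cal,(us[-1],v),0)[0]*1000))
E
```

```text
t 16.1 pos [521.1 -21.  187.6] jaw 171.3 F [-0.2  0.  -0.6] op 0.21 tilt fix [ 0.    0.11 -0.12]
shift mm [6.800e+01 2.032e+02 2.000e-01] turn about tool x deg -0.9 j6 -0.42
tcp gate [  4.1 -21. ]
box [ 504.4 -111.5   62.7   98.5   -7.8] bb (288, 31, 73, 116) gate xy [-1.000e-01 -1.129e+02] rel ang 0.0
[[ 0.524631   -0.00628383]]
spice bb (364, 156, 121, 80)
spice 430.27374267578125 11.99087905883789 55.92810821533203 [-90.3  -0.6]
170 193 289 [ 36.9 -38. ]
190 193 290 [ 36.7 -17.1]
```

The box is at gate (-0.1, -113) mm and turned 0.0°, and the gap middle is confirmed near x = +0.7. Going back behind it for the straight push.

send_rows(
  plan=[
    [-0.9,0,0,0,0.045,0.002,200],
    [0,0,0,0,0.045,0.001,200],
    [0,0,0,0,0.045,0,200],
    [0,0,0,0,0.025,0,200],
    [0,0,0,0,0,0,200],
    [0,0,0,0.048,0,0,200],
    [0,0,0,0.048,0,0,200],
    [0,0,0,0.04,0,0,200],
    [0,0,0,0,0,0,200],
    [0,0,0,0,0,0,200],
  ],
)

```text
clock: 17.15
position: [0.5009, -0.1779, 0.0481]
tcp_rot: [-2.162, 0.136, 2.157]
ft_force: [1.5, 0.5, 1.2]
opening: 0.21
```

```bash
python3 - <<'E'
from h import *
togo(495.5,-181.1,11,-7.8); print("tcp gate",gate(get_state()["position"][:2]*1000))
E
```

```text
t 17.15 pos [ 500.9 -177.9   48.1] jaw 173.0 F [1.5 0.5 1.2] op 0.21 tilt fix [ 0.   -0.12 -0.16]
shift mm [37.1  3.8  5.1] turn about tool x deg 0.8 j6 -0.09
tcp gate [   5.5 -179.1]
```

send_rows(
  plan=[
    [0.8,0,0,0,0.004,0.005,200],
    [0,0,0,0.02,0,0,200],
    [0,0,0,0.014,0,0,200],
    [0,0,0,0.002,0,0,200],
    [0,0,0,0,0,0,200],
  ],
)

```text
clock: 17.65
position: [0.5029, -0.181, 0.0218]
tcp_rot: [-2.177, 0.149, 2.129]
ft_force: [0.0, -0.3, -0.1]
opening: 0.216
```

```bash
python3 - <<'E'
from h import *
togo(495.5,-181.1,11,-7.8); print("tcp gate",gate(get_state()["position"][:2]*1000)); look(view="scene")
E
```

```text
t 17.65 pos [ 502.9 -181.    21.8] jaw 172.3 F [ 0.  -0.3 -0.1] op 0.22 tilt fix [ 0.   -1.27 -0.12]
shift mm [10.6  1.1  7.5] turn about tool x deg 0.1 j6 -0.1
tcp gate [   7.8 -181.9]
box [ 513.  -101.9   68.5  109.8   -8.1] bb (283, 176, 35, 31) gate xy [   7.1 -102.2] rel ang -0.3
```

send_rows(
  plan=[
    [0,-1.2,0,0.008,0,0.006,200],
    [0,0,0,0.002,0,0,200],
    [0,0,0,0,0,0,200],
    [0,0,0,0,0,0,200],
  ],
)

```text
clock: 18.1
position: [0.4986, -0.1803, 0.014]
tcp_rot: [-2.158, 0.148, 2.147]
ft_force: [0.1, 0.2, -0.2]
opening: 0.216
```

```bash
python3 - <<'E'
from h import *
togo(495.5,-181.1,11,-7.8); print("tcp gate",gate(get_state()["position"][:2]*1000))
E
```

```text
t 18.1 pos [ 498.6 -180.3   14. ] jaw 172.3 F [ 0.1  0.2 -0.2] op 0.22 tilt fix [ 0.   -0.31 -0.1 ]
shift mm [3.  1.2 3. ] turn about tool x deg 0.1 j6 -0.1
tcp gate [   3.5 -181.8]
```

send_rows(
  plan=[
    [0,-0.3,0,0.003,0,0.003,200],
    [0,0,0,0,0,0,200],
    [0,0,0,0,-0.004,0,200],
    [0,0,0,0,-0.004,0,200],
    [0,0,0,0,-0.004,0,200],
    [0,0,0,0,-0.004,0,200],
    [0,0,0,0,-0.004,0,200],
    [0,0,0,0,-0.004,0,200],
    [0,0,0,0,-0.004,0,200],
    [0,0,0,0,-0.004,0,200],
    [0,0,0,0,-0.004,0,200],
    [0,0,0,0,0,0,200],
  ],
)

```text
clock: 19.3
position: [0.5005, -0.141, 0.0107]
tcp_rot: [-2.152, 0.147, 2.154]
ft_force: [0.2, -0.1, 0.1]
opening: 0.216
```

```bash
python3 - <<'E'
from h import *
togo(495.5,-181.1,11,-7.8); print("tcp gate",gate(get_state()["position"][:2]*1000)); look(view="scene")
E
```

```text
t 19.3 pos [ 500.5 -141.    10.7] jaw 172.3 F [ 0.2 -0.1  0.1] op 0.22 tilt fix [ 0.    0.04 -0.13]
shift mm [-0.2 40.4 -0.4] turn about tool x deg 0.1 j6 -0.18
tcp gate [   0.  -142.6]
box [517.1 -71.6  68.1 111.2  -8.1] bb (289, 182, 35, 31) gate xy [  7.1 -71.6] rel ang -0.3
```

send_rows(
  plan=[
    [0,0,0,0,-0.004,0,200],
    [0,0,0,0,-0.004,0,200],
    [0,0,0,0,-0.004,0,200],
    [0,0,0,0,-0.004,0,200],
    [0,0,0,0,-0.004,0,200],
    [0,0,0,0,-0.004,0,200],
    [0,0,0,0,-0.004,0,200],
    [0,0,0,0,-0.004,0,200],
    [0,0,0,0,-0.004,0,200],
    [0,0,0,0,-0.004,0,200],
    [0,0,0,0,-0.004,0,200],
    [0,0,0,0,0,0,200],
  ],
)

```text
clock: 20.55
position: [0.5068, -0.0939, 0.0107]
tcp_rot: [-2.152, 0.148, 2.154]
ft_force: [0.7, -0.6, 0.2]
opening: 0.221
```

```bash
python3 - <<'E'
from h import *
togo(495.5,-181.1,11,-7.8); print("tcp gate",gate(get_state()["position"][:2]*1000)); look(view="scene")
E
```

```text
t 20.55 pos [506.8 -93.9  10.7] jaw 172.3 F [ 0.7 -0.6  0.2] op 0.22 tilt fix [ 0.    0.04 -0.14]
shift mm [-0.  87.9 -0.5] turn about tool x deg 0.1 j6 -0.27
tcp gate [ -0.1 -95.1]
box [523.4 -25.7  68.2 107.9  -7.8] bb (298, 191, 36, 32) gate xy [  7.1 -25.3] rel ang 0.0
```

send_rows(
  plan=[
    [0,0,0,0,-0.004,0,200],
    [0,0,0,0,-0.004,0,200],
    [0,0,0,0,-0.004,0,200],
    [0,0,0,0,-0.004,0,200],
    [0,0,0,0,-0.004,0,200],
    [0,0,0,0,-0.004,0,200],
    [0,0,0,0,-0.004,0,200],
    [0,0,0,0,-0.004,0,200],
    [0,0,0,0,-0.004,0,200],
    [0,0,0,0,-0.004,0,200],
    [0,0,0,0,-0.004,0,200],
    [0,0,0,0,0,0,200],
  ],
)

```text
clock: 21.8
position: [0.5132, -0.0468, 0.0107]
tcp_rot: [-2.152, 0.148, 2.154]
ft_force: [0.1, -0.8, -0.2]
opening: 0.216
```

```bash
python3 - <<'E'
from h import *
togo(495.5,-181.1,11,-7.8); print("tcp gate",gate(get_state()["position"][:2]*1000)); look(view="scene")
E
```

```text
t 21.8 pos [513.2 -46.8  10.7] jaw 172.3 F [ 0.1 -0.8 -0.2] op 0.22 tilt fix [ 0.    0.05 -0.15]
shift mm [  0.  135.5  -0.6] turn about tool x deg 0.1 j6 -0.36
tcp gate [ -0.2 -47.5]
box [527.8  21.1  67.9 107.4  -8.1] bb (309, 201, 35, 34) gate xy [ 5.1 21.7] rel ang -0.3
```

send_rows(
  plan=[
    [0,0,0,0,-0.004,0,200],
    [0,0,0,0,-0.004,0,200],
    [0,0,0,0,-0.004,0,200],
    [0,0,0,0,-0.004,0,200],
    [0,0,0,0,-0.004,0,200],
    [0,0,0,0,-0.004,0,200],
    [0,0,0,0,-0.004,0,200],
    [0,0,0,0,-0.004,0,200],
    [0,0,0,0,-0.004,0,200],
    [0,0,0,0,-0.004,0,200],
    [0,0,0,0,-0.004,0,200],
    [0,0,0,0,-0.004,0,200],
  ],
)

```text
clock: 23.05
position: [0.5197, 0.004, 0.0106]
tcp_rot: [-2.15, 0.15, 2.155]
ft_force: [0.0, -0.8, 0.5]
opening: 0.215
```

send_rows(
  plan=[
    [0,0,0,0,-0.005,0,200],
    [0,0,0,0,-0.005,0,200],
    [0,0,0,0,-0.005,0,200],
    [0,0,0,0,-0.005,0,200],
    [0,0,0,0,-0.005,0,200],
    [0,0,0,0,-0.005,0,200],
    [0,0,0,0,-0.005,0,200],
    [0,0,0,0,-0.005,0,200],
    [0,0,0,0,-0.005,0,200],
    [0,0,0,0,-0.004,0,200],
    [0,0,0,0,-0.002,0,200],
    [0,0,0,0,0,0,200],
  ],
)

```text
clock: 24.25
position: [0.5272, 0.0597, 0.0104]
tcp_rot: [-2.151, 0.149, 2.156]
ft_force: [-0.5, -1.5, 2.4]
opening: 0.215
```

```bash
python3 - <<'E'
from h import *
togo(495.5,-181.1,11,-7.8); print("tcp gate",gate(get_state()["position"][:2]*1000)); look(view="scene")
E
```

```text
t 24.25 pos [527.2  59.7  10.4] jaw 172.3 F [-0.5 -1.5  2.4] op 0.21 tilt fix [ 0.    0.12 -0.2 ]
shift mm [  0.3 242.9  -1. ] turn about tool x deg 0.1 j6 -0.56
tcp gate [-0.8 59.9]
box [543.2 126.6  69.2 107.3  -7.7] bb (331, 223, 38, 36) gate xy [  6.  128.3] rel ang 0.1
```

send_rows(
  plan=[
    [0,0,0,0,-0.005,0,200],
    [0,0,0,0,-0.005,0,200],
    [0,0,0,0,-0.005,0,200],
    [0,0,0,0,-0.005,0,200],
    [0,0,0,0,-0.005,0,200],
    [0,0,0,0,-0.005,0,200],
    [0,0,0,0,-0.005,0,200],
    [0,0,0,0,-0.005,0,200],
    [0,0,0,0,-0.005,0,200],
    [0,0,0,0,-0.005,0,200],
    [0,0,0,0,-0.003,0,200],
    [0,0,0,0,0,0,200],
  ],
)

```text
clock: 25.5
position: [0.5347, 0.1167, 0.0101]
tcp_rot: [-2.15, 0.15, 2.156]
ft_force: [1.4, -1.5, -0.2]
opening: 0.218
```

send_rows(
  plan=[
    [0,0,0,0,-0.003,0,200],
    [0,0,0,0,-0.003,0,200],
    [0,0,0,0,-0.002,0,200],
    [0,0,0,0,0,0,200],
  ],
)

```text
clock: 25.9
position: [0.5357, 0.1251, 0.01]
tcp_rot: [-2.149, 0.15, 2.156]
ft_force: [0.1, -0.9, 0.5]
opening: 0.213
```

```bash
python3 - <<'E'
from h import *
togo(495.5,-181.1,11,-7.8); print("tcp gate",gate(get_state()["position"][:2]*1000)); look(view="scene")
E
```

```text
t 25.9 pos [535.7 125.1  10. ] jaw 172.2 F [ 0.1 -0.9  0.5] op 0.21 tilt fix [ 0.    0.16 -0.22]
shift mm [ 2.000e-01  3.088e+02 -1.600e+00] turn about tool x deg 0.0 j6 -0.66
tcp gate [ -1.2 125.8]
box [551.5 191.6  70.9 106.4  -8.2] bb (345, 238, 40, 37) gate xy [  5.4 193.8] rel ang -0.4
```

The box should now be on the tile. Backing off, lifting and clearing the top camera's view to check.

send_rows(
  plan=[
    [0,0,0,0,0.02,0,200],
    [0,0,0,-0.045,0.005,0,200],
    [0,0,0,-0.045,0,0,200],
    [0,0,0,-0.045,0,0,200],
    [0,0,0,-0.01,0.05,0,200],
    [0,0,0,0,0.05,0,200],
    [0,0,0,0,0.05,0,200],
    [0,0,0,0,0.05,0,200],
    [0,0,0,0,0.05,0,200],
    [0,0,0,0,0.04,0,200],
    [0,0,0,0,0,0,200],
    [0,0,0,0,0,0,200],
  ],
)

```text
clock: 27.15
position: [0.4988, -0.1903, 0.1621]
tcp_rot: [-2.167, 0.14, 2.138]
ft_force: [-0.0, -0.1, 0.3]
opening: 0.215
```

```bash
python3 - <<'E'
from h import *
cal=calibration("top"); f=grab_frame("top"); print(get_state()["position"],get_state()["ft_force"])
g=big(mask(f,(45,90,50),(85,255,255),(180,140,330,260))); r=rect(cal,g,.026); print("box",r)
a=np.radians(-7.7); d=r[:2]-[546.2,183]; print("box in tile",d@[np.cos(a),np.sin(a)],d@[-np.sin(a),np.cos(a)],r[4]+7.7)
cv2.imwrite("pics/t9.png",cv2.resize(f[80:320,140:460,::-1],None,fx=2.5,fy=2.5,interpolation=cv2.INTER_CUBIC))
E
```

```text
[ 0.49881702 -0.1898911   0.16203613] [-0.06906628  0.13503606  0.56690235]
box [542.7 183.6  66.2 101.4  -7.8]
box in tile -3.5488329102529015 0.1256382708648739 -0.09999999999999964
```

View pics/t9.png

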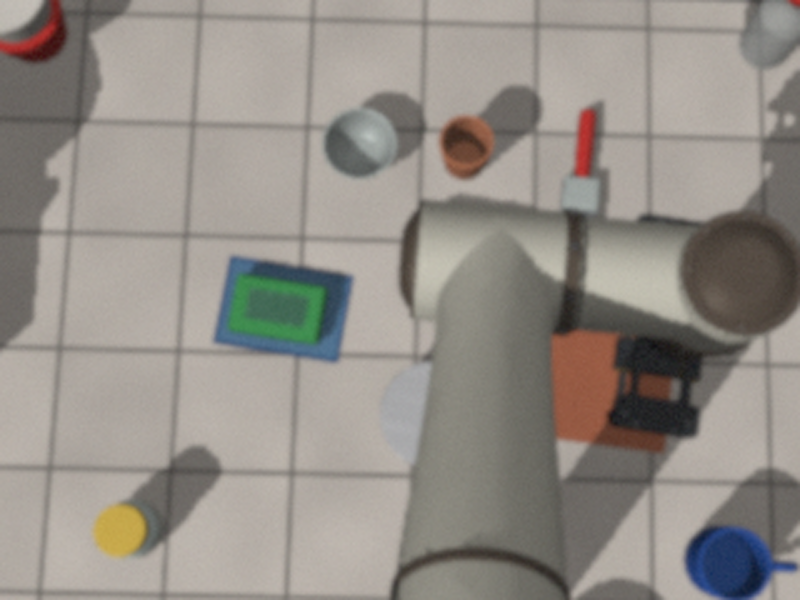

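The green box lies within the blue tile, with a blue margin on all sides (crop about (278,308)). The arm is clear and the other things stand where they were.

```bash
python3 -c "
from workcell import sign_off; print(sign_off())"
```

```text
the job is handed in; nothing more can be done
None
```

The soap box lies wholly on the blue tile, and I handed the job in at about 27 s; the sign-off reported no verdict. I first pressed the box's near long side with both fingertips to centre and align it. Then I pushed it straight through the gap from behind with the fingers partly closed.

- **On the tile:** the last top view put the box 3.5 mm off the tile centre across and 0.1 mm along, turned about 0.1°. That leaves roughly 14 mm to spare on the sides and 20 mm at the ends.
- **In the gap:** during the pass the box stayed close to the centre line. The scene camera read 5–7 mm to one side, but it had the same offset against the closer wrist-camera measurement before the gap.
- **Forces and clearance:** wrist force readings stayed under about 3 N. The arm finished clear of everything, at z = 0.16 m.
- **Other things:** the bowl, tumbler, brush, mug and jar looked unmoved in the last picture; I did not measure them. The salt box was hidden by the arm in that picture.
- **Disagreement:** the salt box measurements differed by a few millimetres depending on which edge was used. I relied on the spice lid and the base edge.

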